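Set the try square on a tile for marking out

ROBOT

A 6-joint arm with a two-finger parallel gripper is mounted at the origin on a cart in front of the work surface, level with it; the furniture and walls round the work are solid. World frame = base frame: x ahead of the robot, y to its left, z up, the work surface at z = 0. Lengths are in m, angles in rad, forces in N, time in s.
With the tool pointing down it reaches from about 0.35 to 0.775 m from the base axis. Payload 7.3 kg.
Tool frame: the origin (TCP) lies midway between the tips of the shut fingers; the grasp point (between the pads) lies 19 mm behind it (arm.tcp_to_grasp is the distance from the TCP to the grasp point, in m); z points along the fingers, y is the line along which they close (so a half turn about z gives the same grasp; the last joint's range is limited). The gripper opens to 92 mm and grips with 3 to 60 N. Pads are 19 mm wide; open, the fingers measure 130 mm over their backs; the gripper's body (75 mm by 190 mm) begins 47 mm behind the grasp point.
Start: joints at [-1.273, 0.342, 1.524, -0, 1.275, -0.146], TCP at [0.225, -0.474, 0.227] pointing down, gripper open.
Joint ranges: [-2.53, 2.53], [-0.77, 2.02], [0.04, 2.7], [-1, 4.14], [0.28, 2.66], [-3.11, 3.11]. Speed limits (rad/s): [2.57, 2.57, 3.14, 3.14, 3.14, 3.14].

INTERFACE

Orientations are given as a unit quaternion [x, y, z, w].
In Python, from rig import arm gives the robot as it stands.
- The arm moves only by the tool move_arm, never from a script. Its argument "targets" is text: rows parted by semicolons, each of 6 numbers parted by spaces: the shift along the tool's x, y, z scaled (see below), then the turn, a rotation vector about the tool's x, y, z scaled (see below). In form: tx ty tz rx ry rz; .... A call has 1 to 5 rows; each row shifts and turns the commanded pose from where the row before left it, along the tool's axes as they then stand; what a row does not reach is not made up. The controller multiplies each number of a shift by 0.04 m and each number of a turn by 45 degrees. A row lasts 1/8 s, in which the tool goes at most 62.5 mm and 10.7 degrees, less where a joint would pass 70% of its speed; a pose out of reach is approached as far as the arm can. A call with a number of a shift or a turn outside -1 to 1 is refused whole. A call with a gripper value outside its range is refused whole. "grip" is the gripper command: -1 is fully open, 1 is shut, values between are in proportion, set as the call begins (left out, the last holds). The fingers move at their own pace and stop on an object; "squeeze" is the grip in N (left out, the last holds). Time passes only in rows, so rows that do not move let the fingers close. It gives the time, the measured TCP pose, the force, the opening and the grip force at its end, in the units of the state.
- arm.read_state(): the state, without advancing time (a new reading comes with each control period).
- arm.capture(name): name is "scene" or "top" or "wrist"; returns the picture (384x512x3 uint8, blue, green, red); there is no depth.
- arm.get_calibration(name): a dict with "fx", "fy", "cx", "cy" (pixels), "k1" (the pictures are not rectified: a ray, as slopes to the right and down, at radius r is drawn at 1 + k1 r^2 times it, then the intrinsics apply), "R" (3x3) and "t" (3): a world point X has camera coordinates R X + t; the wrist camera has in their place "T_tool_cam" (4x4, takes a point from camera to tool coordinates, whose origin is the TCP and whose axes are the flange's). Camera axes: x right, y down, z forward; pixel columns grow to the right and rows downward; lengths in m; the calibration is good to about 2 mm. A picture is of the moment at which its call begins: read the wrist's pose just before it. get_calibration takes no time and is no camera call.
- arm.job_done(): hands the job in; it is judged then, once.
The state is a dict: "clock": time; "joint_positions": joint angles; "joint_velocities": joint speeds; "tau": joint torques, N m; "ee_pos": TCP position; "tcp_rot": TCP orientation; "force": force on the tool from outside, world axes, zero at the start; "wrist_torque": the same for the moment, N m; "finger_gap": finger opening in m; "finger_force": force on a finger pad.
Only numpy, scipy, OpenCV 4.12 (cv2) and the standard library are available. Lean on these libraries where they do the work, as an engineer would, in place of code of your own. Each camera call takes 0.05 s, during which the arm holds its last target. There are 200 camera calls.

TASK

The spare wall tile is to be cut at the pencil mark on its left edge. Set the try square on it ready for scoring: the brass face of the stock flush along the marked edge, the blade lying across the tile, and the blade's outer edge (the one in line with the end of the stock) at the mark. The tile should stay about where it is (a nudge of a centimetre or two does no harm), and the other things are left alone.

Things in the scene. Friction and masses are not known exactly. Their poses are not given: they have to be found in the camera images.
- square: Loose try square lying flat, an L from above, 0.34-0.63 kg. Stock: dark wood bar with a brass face, 140 (x -70..70) x 28 (y -14..14) x 40 mm high. Blade: steel strip at the stock's +x end (x 30..70), out 130 mm along -y (to y -144), 4 mm thick, underside 15 mm up: 3 mm over the tile while the stock stands on the worktop. Origin: centre of the stock's underside; z up.
- square_corner (a point): Point on the square's brass face, 12 mm above its underside, in line with the blade's outer edge (which is also the end of the stock): x = 70, y = -14 mm in the square's frame.
- square_tail (a point): Point at the other end of the brass face, 12 mm above its underside: x = -70, y = -14 mm in the square's frame.
- tile: Loose white wall tile of 0.75 kg lying flat, 200 mm (its x) by 130 mm (its y) by 12 mm. Origin: centre of its underside; z up. Its long edge at +y (y = +65 mm), on the robot's left, is the marked edge. It slides if pushed with more than a few newtons.
- tile_mark (a point): Where the pencil mark meets the marked edge: x = 60, y = 65, z = 12 mm in the tile's frame, with the tile's axes. The mark is a dark line 3 mm wide on the tile's top, running 45 mm inward (-y) from about here, nearer the tile's far end.
- tape_measure: Bystander, to be left alone: pocket tape measure, yellow, 80x33x60 mm, standing near the front edge. Origin: centre of its underside.
- tape_roll: Bystander, to be left alone: roll of tan tape lying flat, 96 mm across, 25 mm high, front left. Origin: centre of its underside.
- polish_pot: Bystander, to be left alone: squat round pot with grey lid, 69 mm across, 41 mm high, behind the work. Origin: centre of its underside.
- scrub_brush: Bystander, to be left alone: wooden scrubbing brush lying bristles down, 61x154x46 mm, to the left. Origin: centre of its underside.

How it is judged:
By the outcome, as a careful person would: the job done as asked, in the order asked, and still so for the second after the job is handed in, with the robot touching nothing.
It also fails if it takes over 32 s, if anything falls off the work surface, if the arm or the gripper's body presses on something with over 40 N, if the wrist force passes 120 N, or if a joint passes its speed limit or range.

## Working session

There is one attempt and no reset: what is moved stays moved. The work goes in short steps, Python scripts to look and compute and a tool call to move; the robot and the scene stay as the last step left them, time stands still between calls to the robot, and variables do not carry over. Pictures are saved under pics/ and viewed, at most 10 in all, crops included, and the job is handed in when it is done.

Besides the shell and the picture viewer there is one more tool, called after ">>>" as name(argument=value, ...) on one line, values as JSON. move_arm: Moves the arm, as the interface text tells. Its arguments: {"type":"object","properties":{"targets":{"type":"string"},"grip":{"type":"number"},"squeeze":{"type":"number"}},"required":["targets"]}

```bash
mkdir -p pics; cat > h.py <<'E'
import numpy as np, cv2
from rig import arm
from scipy.spatial.transform import Rotation as Ro
def ray(name,uv,st=None):
    c=arm.get_calibration(name); uv=np.atleast_2d(np.array(uv,float))
    d=(uv-[c['cx'],c['cy']])/[c['fx'],c['fy']]
    s=d.copy()
    for _ in range(30): s=d/(1+c['k1']*(s**2).sum(1,keepdims=True))
    v=np.c_[s,np.ones(len(s))]
    if name=='wrist':
        T=np.array(c['T_tool_cam']); Rw=Ro.from_quat(st['tcp_rot']).as_matrix()
        return np.array(st['ee_pos'])+Rw@T[:3,3], v@(Rw@T[:3,:3]).T
    R=np.array(c['R']); return -R.T@np.array(c['t']), v@R
def onz(name,uv,z,st=None):
    o,v=ray(name,uv,st); z=np.broadcast_to(z,(len(v),))
    return o+v*((z-o[2])/v[:,2])[:,None]
E
python3 - <<'E'
from h import *
print(arm.read_state())
for n in ('top','scene'): cv2.imwrite(f'pics/{n}1.png',arm.capture(n))
c=arm.get_calibration('top');print(c); print(arm.get_calibration('wrist'))
E
```

```text
{'clock': 0.0, 'joint_positions': array([-1.27303107e+00,  3.42712317e-01,  1.52503033e+00, -4.16971296e-05,
        1.27538091e+00, -1.46016182e-01]), 'joint_velocities': array([ 0.00095841, -0.00016718, -0.00125029,  0.00134637, -0.00105964,
        0.00129596]), 'tau': array([-8.55246071e-04, -4.31249285e+01, -2.44217134e+01,  7.16789486e-02,
        5.60505164e-02, -1.33373201e-04]), 'ee_pos': array([ 0.22529201, -0.47374896,  0.22604571]), 'tcp_rot': array([ 9.75481470e-01,  2.20080250e-01, -7.79057649e-05, -7.61734903e-04]), 'force': array([-0.21368907,  0.81507234, -0.01597051]), 'wrist_torque': array([-0.01921579,  0.01669979,  0.01263802]), 'finger_force': 0.0, 'finger_gap': 0.09194169596578412}
{'fx': 363.3027741544215, 'fy': 363.3027741544215, 'cx': 255.5660120381809, 'cy': 188.3319374937869, 'k1': -0.04077879728590411, 'R': array([[ 0.0162435 , -0.9998246 ,  0.00932336],
       [-0.98628967, -0.01755372, -0.16408702],
       [ 0.1642219 , -0.00653019, -0.98640181]]), 't': array([0.20266958, 0.53675651, 1.02766584])}
{'fx': 280.277259690091, 'fy': 280.277259690091, 'cx': 257.8851540651084, 'cy': 193.7081802901747, 'k1': -0.010295695384960475, 'T_tool_cam': array([[ 1.12252907e-03, -9.69705983e-01, -2.44272484e-01,
         6.51303269e-02],
       [ 9.99999362e-01,  1.05755334e-03,  3.97148921e-04,
        -1.66116135e-04],
       [-1.26786504e-04, -2.44272774e-01,  9.69706551e-01,
        -1.59540430e-01],
       [ 0.00000000e+00,  0.00000000e+00,  0.00000000e+00,
         1.00000000e+00]])}
```

View pics/top1.png

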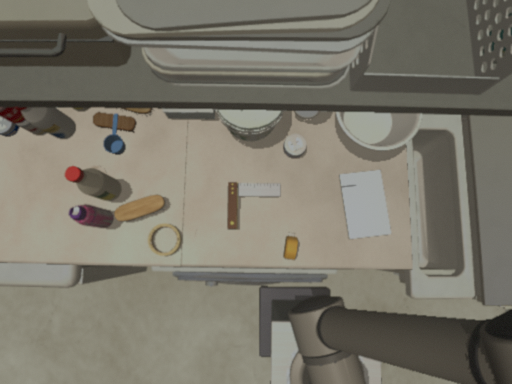

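View pics/scene1.png

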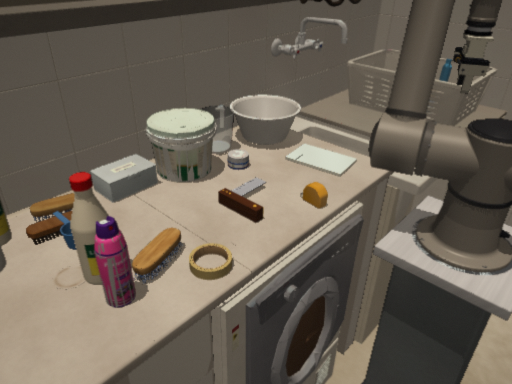

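The top view shows the square's stock from (233,183) to (232,229), with its blade reaching to (280,190). The tile's corners are (340,174), (380,171), (390,235) and (348,238), and the mark starts on its left edge at about (341,186). In both pictures the pot, tape measure, tape roll and brush are clear of the path.

```bash
python3 - <<'E'
from h import *
np.set_printoptions(precision=4,suppress=True)
print(onz('top',[(228,183),(238,183),(238,229),(228,229)],0.04))
print(onz('top',[(280,184),(280,197)],0.019))
print(onz('top',[(340,174),(380,171),(390,235),(348,238),(341,186)],0.012))
print(onz('top',[(295,146),(290,248)],0.04))
im=cv2.imread('pics/top1.png')
cv2.imwrite('pics/crop1.png',cv2.resize(im[160:250,215:400],None,fx=4.3,fy=4.3,interpolation=cv2.INTER_CUBIC))
E
```

```text
[[0.5484 0.2937 0.04  ]
 [0.5489 0.2641 0.04  ]
 [0.4132 0.2608 0.04  ]
 [0.4127 0.2898 0.04  ]]
[[0.5519 0.1379 0.019 ]
 [0.5122 0.1377 0.019 ]]
[[ 0.5877 -0.0469  0.012 ]
 [ 0.5995 -0.1714  0.012 ]
 [ 0.4037 -0.1941  0.012 ]
 [ 0.3931 -0.0668  0.012 ]
 [ 0.5503 -0.0491  0.012 ]]
[[0.6656 0.0947 0.04  ]
 [0.361  0.1096 0.04  ]]
```

View pics/crop1.png

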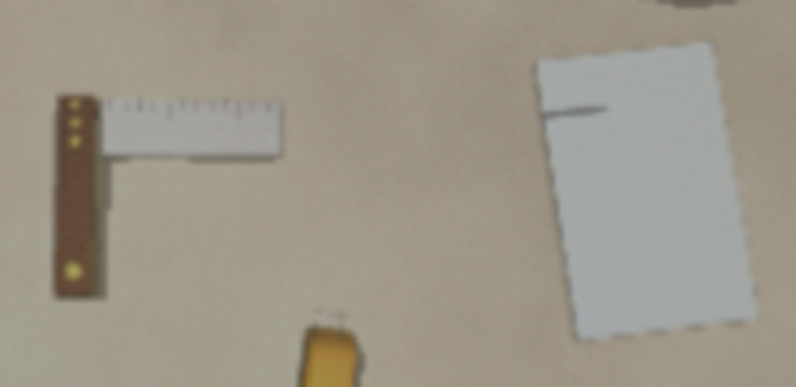

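The crop agrees: the blade's outer edge is at the far end of the square, and the mark is at the tile's far left. The square is near (0.48, 0.277) with yaw about 1.5°. The tile's yaw is about 6°. I'll turn the tool and move to a view between them.

>>> move_arm(targets="0 0 0 0 0 0.178;0 0 0 0 0 0.178;0 0 0 0 0 0.178;0.42 -0.92 0 0 0 0;0.42 -0.92 0 0 0 0", grip=-1)

```text
clock: 0.72
ee_pos: [0.2573, -0.3987, 0.2261]
tcp_rot: [1.0, 0.012, -0.0, -0.001]
force: [0.3, -0.3, -0.4]
finger_gap: 0.0916
finger_force: 0.0
```

>>> move_arm(targets="0.42 -0.92 0 0 0 0;0.42 -0.92 0 0 0 0;0.42 -0.92 0 0 0 0;0.42 -0.92 0 0 0 0;0.42 -0.92 0 0 0 0")

```text
clock: 1.35
ee_pos: [0.3369, -0.2124, 0.2266]
tcp_rot: [1.0, 0.012, -0.0, -0.0]
force: [-0.7, -0.6, -0.1]
finger_gap: 0.092
finger_force: 0.0
```

>>> move_arm(targets="0.42 -0.92 0 0 0 0;0.42 -0.92 0 0 0 0;0.42 -0.92 0 0 0 0;0.42 -0.92 0 0 0 0;0.42 -0.92 0 0 0 0")

```text
clock: 1.98
ee_pos: [0.4164, -0.0264, 0.2266]
tcp_rot: [1.0, 0.012, -0.0, 0.0]
force: [0.6, -0.0, 0.3]
finger_gap: 0.0918
finger_force: 0.0
```

>>> move_arm(targets="0.42 -0.92 0 0 0 0;0.42 -0.92 0 0 0 0;0.42 -0.92 0 0 0 0;0 0 0 0 0 0;0 0 0 0 0 0")

```text
clock: 2.6
ee_pos: [0.4634, 0.0835, 0.2263]
tcp_rot: [1.0, 0.012, -0.001, 0.0]
force: [0.0, -0.4, 0.4]
finger_gap: 0.0921
finger_force: 0.0
```

```bash
python3 - <<'E'
from h import *
import pickle
s=arm.read_state(); im=arm.capture('wrist'); pickle.dump(s,open('w1.pkl','wb'))
print(s['clock'],s['ee_pos'],s['tcp_rot'],s['joint_velocities'])
cv2.imwrite('pics/w1.png',im)
cv2.imwrite('pics/w1b.png',cv2.resize(im,(800,600),interpolation=cv2.INTER_CUBIC))
E
```

```text
2.6 [0.46337815 0.08348248 0.22630006] [ 9.99922279e-01  1.24491885e-02 -6.23505431e-04  2.55062592e-04] [-0.02067752 -0.00878155  0.00389563 -0.00018481  0.00110558  0.00341394]
```

View pics/w1b.png

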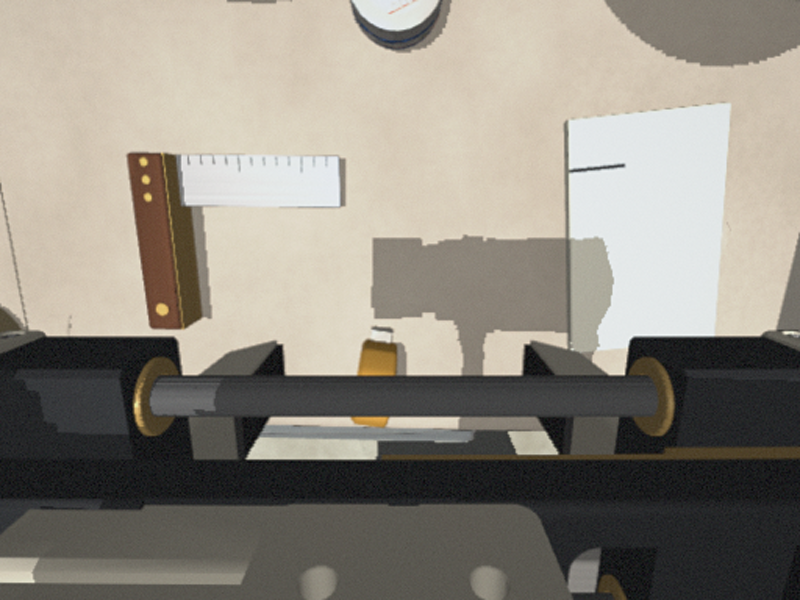

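In the wrist view the stock's top runs from (128,153)/(163,153) to (150,328)/(184,328). The blade's end is at x=340, rows 156 to 206. The tile's left edge runs from (567,121) to (569,345), with the mark meeting it at (569,171).

```bash
python3 - <<'E'
from h import *
import pickle
np.set_printoptions(precision=4,suppress=True)
s=pickle.load(open('w1.pkl','rb'))
f=lambda p:(np.array(p,float)+.5)/1.5625-.5
a=onz('wrist',f([(128,153),(163,153),(184,328),(150,328)]),.04,s);print(a,a.mean(0),np.degrees(np.arctan2(*(a[1]-a[2])[[1,0]])),np.degrees(np.arctan2(*(a[0]-a[3])[[1,0]])))
b=onz('wrist',f([(340,156),(340,206),(182,154)]),.019,s);print(b)
t=onz('wrist',f([(567,121),(569,345),(730,103),(569,171),(625,165)]),.012,s);print(t,np.degrees(np.arctan2(*(t[0]-t[1])[[1,0]])),np.degrees(np.arctan2(*(t[2]-t[0])[[1,0]])))
E
```

```text
[[0.5522 0.293  0.04  ]
 [0.5528 0.2665 0.04  ]
 [0.415  0.2638 0.04  ]
 [0.4142 0.2922 0.04  ]] [0.4835 0.2789 0.04  ] 1.118590639503152 0.35715093507787693
[[0.5553 0.1362 0.019 ]
 [0.5163 0.1365 0.019 ]
 [0.5538 0.2624 0.019 ]]
[[ 0.5873 -0.0443  0.012 ]
 [ 0.3987 -0.0682  0.012 ]
 [ 0.6047 -0.1728  0.012 ]
 [ 0.5491 -0.0504  0.012 ]
 [ 0.5551 -0.0958  0.012 ]] 7.222466793565467 -82.31058137560812
```

>>> move_arm(targets="0.185 -0.974 0 0 0 0.015;0.185 -0.974 0 0 0 0;0.185 -0.974 0 0 0 0;0.185 -0.974 0.3 0 0 0;0.185 -0.974 0.6 0 0 0")

```text
clock: 3.28
ee_pos: [0.4991, 0.2792, 0.1914]
tcp_rot: [1.0, 0.005, 0.001, -0.0]
force: [1.1, -0.3, 1.0]
finger_gap: 0.0918
finger_force: 0.0
```

>>> move_arm(targets="0 0 1 0 0 0;0 0 1 0 0 0;0 0 1 0 0 0;0 0 0.8 0 0 0;0 0 0 0 0 0")

```text
clock: 3.9
ee_pos: [0.4966, 0.2772, 0.0367]
tcp_rot: [1.0, 0.005, -0.003, 0.001]
force: [0.3, 0.0, -0.7]
finger_gap: 0.0919
finger_force: 0.0
```

>>> move_arm(targets="0 0 0.25 0 0 0;0 0 0.25 0 0 0;0 0 0 0 0 0")

```text
clock: 4.28
ee_pos: [0.4978, 0.279, 0.0185]
tcp_rot: [1.0, 0.006, -0.0, 0.0]
force: [0.7, 0.2, -0.3]
finger_gap: 0.0918
finger_force: 0.0
```

>>> move_arm(targets="0 0 0 0 0 0;0 0 0 0 0 0;0 0 0 0 0 0;0 0 0 0 0 0;0 0 0 0 0 0", grip=1, squeeze=45)

```text
clock: 4.9
ee_pos: [0.498, 0.2792, 0.0187]
tcp_rot: [1.0, 0.006, 0.0, 0.0]
force: [0.5, 0.4, 0.1]
finger_gap: 0.0464
finger_force: 0.0
```

>>> move_arm(targets="0 0 0 0 0 0;0 0 0 0 0 0;0 0 0 0 0 0;0 0 0 0 0 0;0 0 0 0 0 0")

```text
clock: 5.52
ee_pos: [0.4981, 0.2795, 0.0187]
tcp_rot: [1.0, 0.006, 0.0, -0.0]
force: [0.2, 2.9, 0.6]
finger_gap: 0.0277
finger_force: 45.0
```

>>> move_arm(targets="0 0 -0.3 0 0 0;0 0 -0.4 0 0 0;0 0 -0.4 0 0 0;0 0 -0.4 0 0 0;0 0 0 0 0 0")

```text
clock: 6.15
ee_pos: [0.499, 0.2795, 0.0806]
tcp_rot: [1.0, 0.006, 0.002, -0.001]
force: [-0.7, 0.2, -5.9]
finger_gap: 0.028
finger_force: 45.0
```

>>> move_arm(targets="-0.09 0.937 0 0 0 0;-0.09 0.937 0 0 0 0;-0.09 0.937 0 0 0 0;-0.09 0.937 0 0 0 0;-0.09 0.937 0 0 0 0")

```text
clock: 6.78
ee_pos: [0.4819, 0.0903, 0.0784]
tcp_rot: [1.0, 0.006, -0.0, 0.0]
force: [1.6, 0.2, -5.5]
finger_gap: 0.0274
finger_force: 45.0
```

>>> move_arm(targets="-0.09 0.937 0 0 0 0;-0.09 0.937 0 0 0 0;-0.09 0.937 0 0 0 0;0 0 0.6 0 0 -0.149;0 0 0.6 0 0 0")

```text
clock: 7.4
ee_pos: [0.473, -0.0217, 0.0302]
tcp_rot: [0.998, 0.065, 0.0, 0.0]
force: [0.1, 0.9, -5.3]
finger_gap: 0.0273
finger_force: 45.0
```

>>> move_arm(targets="0 0 0.1 0 0 0;0 0 0 0 0 0;0 0 0 0 0 0")

```text
clock: 7.78
ee_pos: [0.4736, -0.021, 0.0275]
tcp_rot: [0.998, 0.065, 0.001, 0.0]
force: [0.5, 0.4, -5.2]
finger_gap: 0.028
finger_force: 45.0
```

```bash
python3 - <<'E'
from h import *
import pickle
s=arm.read_state(); im=arm.capture('wrist'); pickle.dump(s,open('w2.pkl','wb'))
print(s['clock'],s['ee_pos'],s['tcp_rot'],s['force'])
cv2.imwrite('pics/w2b.png',cv2.resize(im,(800,600),interpolation=cv2.INTER_CUBIC))
E
```

```text
7.775 [ 0.47362287 -0.02100974  0.02751051] [9.97891887e-01 6.48930488e-02 7.80534420e-04 2.52954807e-04] [ 0.54234288  0.35426408 -5.19222771]
```

View pics/w2b.png

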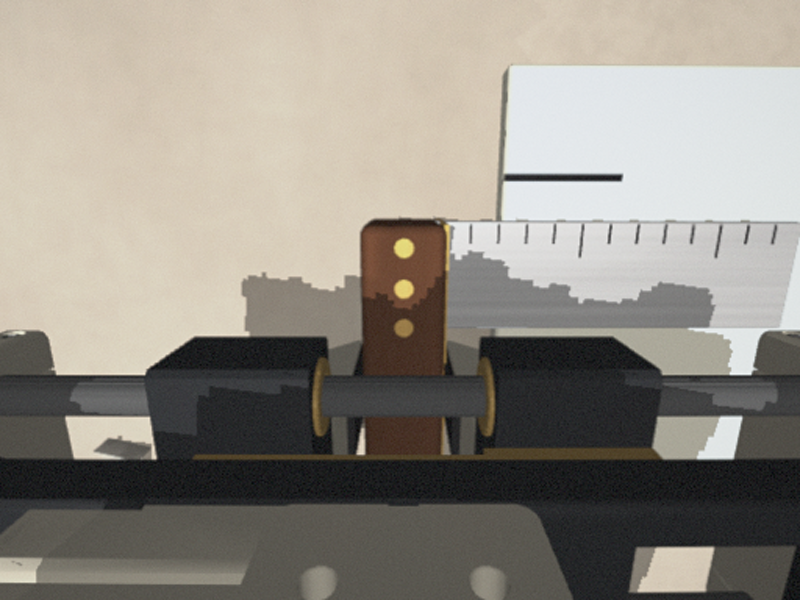

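The view shows the blade's outer edge from (452,221) to (798,223) and the mark from (505,177) to (621,178). The tile's left top edge runs from (509,66) to (501,219), its far edge runs along row 65, and the stock's brass edge is near x=447.

```bash
cat > m.py <<'E'
from h import *
import pickle
np.set_printoptions(precision=2,suppress=True)
s=pickle.load(open('w2.pkl','rb'))
Rw=Ro.from_quat(s['tcp_rot']).as_matrix()
f=lambda p:(np.array(p,float)+.5)/1.5625-.5
def tool(p,z): return ((onz('wrist',f(p),z,s)-s['ee_pos'])@Rw*1000)[:,:2]
h=s['ee_pos'][2]-.0187
b=tool([(452,221),(798,223)],h+.019); k=tool([(447,226),(446,320),(363,226),(364,320)],h+.04)
t=tool([(510,66),(501,219),(798,65)],.012); m=tool([(505,177),(621,178)],.012)
print('blade',b,'stock',k,'tile',t,'mark',m,sep='\n')
ang=lambda d:np.degrees(np.arctan2(d[1],d[0]))
print('angles(tool, deg): blade',ang(b[1]-b[0])-90,'brass',ang(k[0]-k[1]),ang(k[2]-k[3]),'tile L',ang(t[0]-t[1]),'far',ang(t[2]-t[0])-90,'mark',ang(m[1]-m[0])-90)
E
python3 m.py
```

```text
blade
[[ 55.28  17.44]
 [ 54.95 142.82]]
stock
[[ 55.03  13.62]
 [ 24.5   14.06]
 [ 55.   -12.59]
 [ 24.47 -12.91]]
tile
[[110.02  38.79]
 [ 55.11  38.45]
 [111.12 144.71]]
mark
[[71.04 39.13]
 [70.82 84.02]]
angles(tool, deg): blade 0.15128447450693727 brass -0.8298125927424368 0.589281633741264 tile L 0.3512188753286404 far -0.5948220778125091 mark 0.2894824696692666
```

Angles agree to within half a degree. The square needs +15.8 mm in tool x and about 25 mm in tool y to touch, plus a few millimetres of gentle press to seat the tile against the brass.

>>> move_arm(targets="0.2 0 0.1 0 0 0;0.195 0.25 0.08 0 0 0;0 0.25 0 0 0 0;0 0 0 0 0 0;0 0 0 0 0 0")

```text
clock: 8.45
ee_pos: [0.4909, -0.0389, 0.0194]
tcp_rot: [0.998, 0.064, -0.0, -0.0]
force: [0.2, 0.0, -5.6]
finger_gap: 0.0278
finger_force: 45.0
```

```bash
python3 - <<'E'
from h import *
import pickle
s0=pickle.load(open('w2.pkl','rb'));s=arm.read_state(); R=Ro.from_quat(s0['tcp_rot']).as_matrix()
print((s['ee_pos']-s0['ee_pos'])@R*1000,s['ee_pos'],s['force'])
E
```

```text
[14.77140445 20.01433882  8.12043261] [ 0.49087486 -0.0389457   0.01942475] [ 0.16962671  0.02988448 -5.62611942]
```

>>> move_arm(targets="0.015 0.05 0 0 0 0;0 0.05 0 0 0 0;0 0.05 0 0 0 0;0 0.04 0 0 0 0;0 0 0 0 0 0")

```text
clock: 9.07
ee_pos: [0.4926, -0.0456, 0.0196]
tcp_rot: [0.998, 0.065, -0.0, -0.0]
force: [-0.5, 5.7, -3.5]
finger_gap: 0.0277
finger_force: 45.0
```

```bash
python3 - <<'E'
from h import *
import pickle
s0=pickle.load(open('w2.pkl','rb'));R=Ro.from_quat(s0['tcp_rot']).as_matrix()
s=arm.read_state(); im=arm.capture('wrist'); pickle.dump(s,open('w3.pkl','wb'))
print((s['ee_pos']-s0['ee_pos'])@R*1000,s['ee_pos'],s['force'])
cv2.imwrite('pics/w3b.png',cv2.resize(im[20:260,200:512],(780,600),interpolation=cv2.INTER_CUBIC))
E
```

```text
[15.59670959 26.86809669  7.97520849] [ 0.49258063 -0.04563479  0.01957538] [-0.46313818  5.74261558 -3.52225559]
```

View pics/w3b.png

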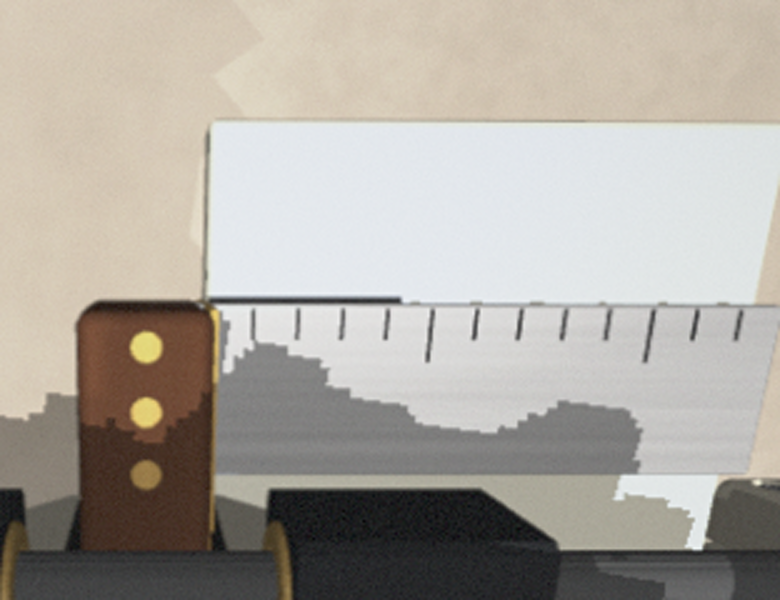

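The picture shows the brass touching the tile's edge. The blade's edge is at row 304, with the mark's far half just showing beyond it (rows 296 to 304). I'll work out the remaining offset.

```bash
python3 - <<'E'
from h import *
import pickle
np.set_printoptions(precision=2,suppress=True)
s=pickle.load(open('w3.pkl','rb'));Rw=Ro.from_quat(s['tcp_rot']).as_matrix()
f=lambda p:[200,20]+(np.array(p,float)+.5)/2.5-.5
def tool(p,z): return ((onz('wrist',f(p),z,s)-s['ee_pos'])@Rw*1000)[:,:2]
h=s['ee_pos'][2]-.0187
print('blade',tool([(230,304.5),(760,305)],h+.019),'tile far',tool([(212,121.5),(770,123.5)],.012),'L',tool([(212,121.5),(208,298)],.012),'mark far edge',tool([(215,296),(400,296.5)],.012),sep='\n')
E
```

```text
blade
[[ 55.15  18.88]
 [ 55.41 138.51]]
tile far
[[ 94.61  14.64]
 [ 94.85 139.2 ]]
L
[[94.61 14.64]
 [56.16 14.61]]
mark far edge
[[56.62 16.24]
 [56.6  59.66]]
```

Mark centre and blade edge agree to within about 0.3 mm. Next I'll lower the square onto the worktop and release it.

>>> move_arm(targets="0 0 0.02 0 0 0;0 0 0.015 0 0 0;0 0 0 0 0 0")

```text
clock: 9.5
ee_pos: [0.4926, -0.0456, 0.0188]
tcp_rot: [0.998, 0.065, -0.0, -0.0]
force: [-3.1, 6.3, 3.5]
finger_gap: 0.0274
finger_force: 45.0
```

Square standing on the worktop. I'll reduce the grip first, then open.

>>> move_arm(targets="0 0 0 0 0 0;0 0 0 0 0 0;0 0 0 0 0 0", squeeze=5)

```text
clock: 9.88
ee_pos: [0.4926, -0.0456, 0.0187]
tcp_rot: [0.998, 0.065, -0.0, -0.0]
force: [-1.4, 5.5, 2.3]
finger_gap: 0.028
finger_force: 5.0
```

>>> move_arm(targets="0 0 0 0 0 0;0 0 0 0 0 0;0 0 0 0 0 0;0 0 0 0 0 0;0 0 0 0 0 0", grip=-0.1)

```text
clock: 10.5
ee_pos: [0.4928, -0.0464, 0.0181]
tcp_rot: [0.998, 0.065, 0.0, 0.0]
force: [0.3, 0.6, 0.0]
finger_gap: 0.0503
finger_force: 0.0
```

>>> move_arm(targets="0 0 -0.2 0 0 0;0 0 -0.5 0 0 0;0 0 -1 0 0 0;0 0 -1 0 0 0;0 0 0 0 0 0")

```text
clock: 11.12
ee_pos: [0.4948, -0.0467, 0.1295]
tcp_rot: [0.998, 0.065, 0.003, 0.001]
force: [1.5, 0.3, 0.2]
finger_gap: 0.0508
finger_force: 0.0
```

```bash
python3 - <<'E'
from h import *
import pickle
s=arm.read_state(); im=arm.capture('wrist'); pickle.dump(s,open('w4.pkl','wb'))
print(s['clock'],s['ee_pos'],s['tcp_rot'],s['force'])
cv2.imwrite('pics/w4b.png',cv2.resize(im[50:290,200:512],(780,600),interpolation=cv2.INTER_CUBIC))
E
```

```text
11.125 [ 0.49479465 -0.04672721  0.12949705] [0.99788914 0.0648405  0.00341081 0.00115596] [1.53371874 0.33159982 0.1986353 ]
```

View pics/w4b.png

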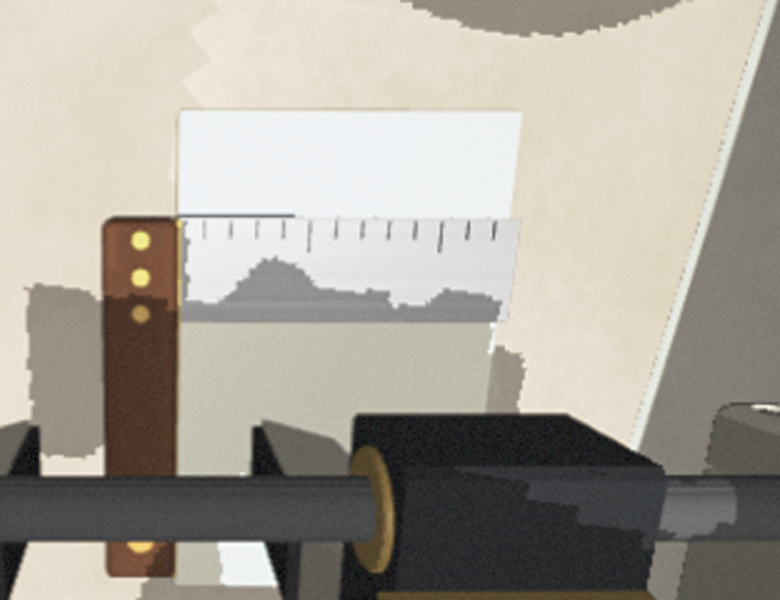

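The picture shows the brass flush along the tile's edge. The blade's outer edge (row 217) is at the mark, whose far half shows just beyond it. The gripper is clear, so I'm handing in.

```bash
python3 -c "
from rig import arm
print(arm.job_done())"
```

```text
the job is handed in; nothing more can be done
None
```

The try square is set on the tile ready for scoring: brass face flush along the marked edge, and the blade's outer edge within about half a millimetre of the mark by the last measurement before release; I handed the job in at about 11 s, and the other things weren't touched.

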